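# Clamp the light probe and hold the amber standard in the beam

## Task

Make the shade check for the felt dye: first turn the knurled sleeve of the little upright chuck on the light bench clockwise (seen from above) until its three jaws grip the light probe firmly, and leave it clamped. Then take the amber glass standard out of its rack, touching it only on its frosted faces and never on its two clear windows, and hold it upright in the light path, midway between lamp and probe, with a clear window facing each and the beam going through the middle of the windows. Finish while still holding it there, touching nothing else with it, and leave the other two standards and the things lying about on the bench where they are.

Things in the scene. Friction and masses are not known exactly. Their poses are not given: they have to be found in the camera images.
- rail: the light bench, fixed: an aluminium rail 70 x 270 x 12 mm with the upright chuck at its -y end and a grey round lamp (59 mm across, top 116 mm above the table) at its +y end. Origin on the table under the middle of the gap between lamp and probe; y runs along the rail from probe to lamp, z up. Chuck axis at y = -55 mm, lens at y = +50 mm, lamp from there to y = +160 mm
- beam (a point): middle of the light path: the point on the level beam halfway between lens and probe, 86 mm above the table, straight above the rail's origin. Axes as the rail's: the beam runs along y. Lens and probe dome each lie about 50 mm away along y; the beam is about 8 mm thick
- sleeve_grip (a point): on the vertical axis of the chuck's dark knurled sleeve (40 mm diameter), 50 mm above the table, the height to grip it. The sleeve reaches from 34 to 64 mm above the table; above it the steel nose and jaws go up to 78 mm and the probe's dome to 93 mm; below it the carriage (58 x 58 mm) stays under 22 mm. The frame turns with the sleeve
- sleeve (a joint): turn of the sleeve, rad, growing clockwise seen from above; starts at 0 to 0.3, stop at 1.6. Each radian moves all three jaws 2.5 mm inward; they reach the probe at about 1.0, then squeeze it harder: at 1.15 to 1.3 the grip is firm. Friction about 0.15 N m: it stays where it is left and the jaws stay tight. One grasp from above is enough for the whole turn
- jaw0: one of the chuck's three steel jaws, 7 mm wide, which close together on the probe's stem; origin on the chuck's axis, 34 mm above the table
- jaw1: second jaw, as jaw0
- jaw2: third jaw, as jaw0
- probe: the light probe: a black stem of 10 mm diameter and 46 mm length standing loose and upright in the chuck's open jaws, with a white diffuser dome of 14 mm on top, 59 mm tall in all; origin at the centre of its foot, 34 mm above the table; z up along the stem
- rack: the standards' rack, fixed: a light wooden block 50 x 200 x 22 mm with three pockets 10 mm deep in a row along its y axis, 62 mm apart, in which the standards stand end to end; origin at the centre of its underside, on the table
- amber: amber colour standard: a solid glass block 20 (x) x 40 (y) x 50 (z, up) mm, 0.07 to 0.14 kg, standing 10 mm deep in one of the three pockets (underside 12, top 62 mm above the table). Its large faces, towards +x and -x, 20 mm apart, are frosted and pale; its narrow ends, towards +y and -y, are the clear, strongly coloured windows. Top and underside are ground too. Origin at the centre of its underside
- amber_mid (a point): the centre of the amber block, 25 mm above its underside; axes as the block's
- green: a solid glass colour standard like the amber one, same size and faces, but dark green; it stays in its pocket
- grey: a solid glass colour standard like the amber one, same size and faces, but dark grey; it stays in its pocket
- brush: a hat brush, wooden back 52 x 150 mm, 45 mm tall, lying bristles down beyond the work; origin at the centre of its underside; leave it alone
- jar: an amber jar with a black cap, 60 mm across, 72 mm tall; origin at the centre of its underside; leave it alone
- sanding_block: a cork sanding block 60 x 100 x 32 mm; origin at the centre of its underside; leave it alone
- swatches: a stack of felt swatches 62 x 92 x 20 mm; origin at the centre of its underside; leave it alone
Not all that is in view belongs to the job. Of the things like the amber, leave any that is purple; of the rest the larger one is meant.

How it is judged:
On the way, in this order (a step that is already met when the one before it is completed fails the run):
1. the sleeve is turned and all three jaws grip the probe firmly, the glass still in its rack (contact force between each of jaw0, jaw1, jaw2 and probe above 3 N and z of amber in the frame of rack below 0.02 m), for 0.2 s.
2. the amber standard is lifted clear of its rack between the fingers, held on both frosted faces (contact force between the fingers and amber_c0 above 2 N and contact force between the fingers and amber_c1 above 2 N and z of amber in the frame of rack above 0.03 m), for 0.2 s.
At the end, for the whole second after the job is handed in: All three jaws grip the upright probe (over 3 N each). The fingers hold the amber block still by both frosted faces, its centre within 6 mm of the beam sideways, 9 mm in height, 15 mm of midway; windows along the beam within 0.14 rad, upright within 0.12; it touches no bench, probe or rack (contact force between each of jaw0, jaw1, jaw2 and probe above 3 N and contact force between the fingers and amber_c0 above 2 N and contact force between the fingers and amber_c1 above 2 N and angle between probe's own z axis and vertical below 0.1 rad and x of amber_mid in the frame of beam between -0.006 and 0.006 m and y of amber_mid in the frame of beam between -0.015 and 0.015 m and z of amber_mid in the frame of beam between -0.009 and 0.009 m and angle between the y axis of amber and the y axis of beam, either way round below 0.14 rad and angle between amber's own z axis and vertical below 0.12 rad and contact force between amber and rail below 0.1 N and contact force between amber and probe below 0.1 N and contact force between amber and rack below 0.1 N and linear speed of amber below 0.02 m/s); the arm keeps its last pose, push and grip.
It fails at once if a finger touches a clear window of the amber standard (contact force between the fingers and amber_c2 above 0.3 N or contact force between the fingers and amber_c3 above 0.3 N).
It fails at once if another standard is pulled out or shifted by more than 10 mm (distance of any of green, grey from where it was at the start of the episode above 0.01 m).
It fails at once if the probe is knocked over or pulled out (angle between probe's own z axis and vertical above 0.3 rad or distance of probe from where it was at the start of the episode above 0.012 m).
It fails at once if something lying about is shifted by more than 20 mm (distance of any of brush, jar, sanding_block, swatches from where it was at the start of the episode above 0.02 m).
It also fails if it takes over 51 s, if anything falls off the work surface, if the arm or the gripper's body presses on something with over 40 N, if the wrist force passes 120 N, or if a joint passes its speed limit or range.

## Robot

A 6-joint arm with a two-finger parallel gripper is mounted at the origin on the work surface. World frame = base frame: x ahead of the robot, y to its left, z up, the work surface at z = 0. Lengths are in m, angles in rad, forces in N, time in s.
With the tool pointing down it reaches from about 0.25 to 0.775 m from the base axis. Payload 4 kg.
Tool frame: the origin (TCP) lies between the finger pads; the fingertips stand bot.nose_length ahead of it and the grasp point (between the pads) lies 8 mm behind it (bot.nose_length is the distance from the TCP to the fingertips, in m); z points along the fingers, y is the line along which they close (so a half turn about z gives the same grasp; the last joint's range is limited). The gripper opens to 85 mm and grips with 20 to 120 N. Pads are 22 mm wide; open, the fingers measure 114 mm over their backs; the gripper's body (76 mm by 85 mm) begins 54 mm behind the grasp point. The pads swing forward as they close: fully open they stand 13 mm farther back than shut.
Start: joints at [1.131, 0.087, 1.371, -0, 1.684, -0.103], TCP at [0.182, 0.519, 0.208] pointing down, gripper open.
Joint ranges: [-3.1, 3.1], [-0.76, 2.03], [0.27, 2.55], [-1.08, 4.22], [0.17, 2.65], [-2.57, 2.57]. Speed limits (rad/s): [2.79, 2.79, 3.14, 3.14, 3.14, 3.14].

## Interface

Orientations are given as a unit quaternion [x, y, z, w].
In Python, from cell import monitor, viewer, workorder, bot gives the robot as it stands. The module is installed in compiled form; this text tells all that it offers.
- The arm moves only by the tool jog_arm, never from a script. Its argument "motion" is text: rows parted by semicolons, each of 6 numbers parted by spaces: the shift along the tool's x, y, z in cm, then the turn, a rotation vector about the tool's x, y, z in rad. In form: dx dy dz ax ay az; .... A call has exactly 8 rows; each row shifts and turns the commanded pose from where the row before left it, along the tool's axes as they then stand; what a row does not reach is not made up. A row lasts 1/8 s, in which the tool goes at most 62.5 mm and 10.7 degrees, less where a joint would pass 70% of its speed; a pose out of reach is approached as far as the arm can. A call is refused whole if a number of a shift passes 6.25 or a number of a turn 0.188, either way. A call with a gripper value outside its range is refused whole. "gripper" is the finger opening in cm, from 0 to 8.54, set as the call begins (left out, the last holds). The fingers move at their own pace and stop on an object; the grip force is fixed at half the most. Time passes only in rows, so rows that do not move let the fingers close, or fill a call up. It gives the time, the measured TCP pose, the force, the opening and the grip force at its end, in the units of the state.
- monitor.state(): the state, without advancing time (a new reading comes with each control period).
- viewer.capture(name): name is "scene" or "top" or "wrist"; returns the picture (420x560x3 uint8, red, green, blue); there is no depth.
- viewer.camera_params(name): a dict with "vfov" (degrees; the focal length in pixels is half the picture's height over the tangent of half this angle, whatever the lens; pixels are square), "cx", "cy" (the principal point, pixels), "R" (3x3) and "t" (3): a world point X has camera coordinates R X + t. Camera axes: x right, y down, z forward; pixel columns grow to the right and rows downward; lengths in m; the calibration is good to about 2 mm. A picture is of the moment at which its call begins: read the wrist's pose just before it. camera_params takes no time and is no camera call; for the wrist camera it gives the pose at the moment of the call.
- workorder.sign_off(): hands the job in; it is judged then, once.
The state is a dict: "time_s": time; "q": joint angles; "joint_velocities": joint speeds; "tau": joint torques, N m; "ee_pos": TCP position; "orientation": TCP orientation; "wrist_force": force on the tool from outside, world axes, zero at the start; "wrist_torque": the same for the moment, N m; "width": opening from 0.0 (shut) to 1.0 (fully open); "grip_force": force on a finger pad.
Only numpy, scipy, OpenCV 4.12 (cv2) and the standard library are available. Lean on these libraries where they do the work, as an engineer would, in place of code of your own. Each camera call takes 0.05 s, during which the arm holds its last target. There are 200 camera calls.

## Working session

There is one attempt and no reset: what is moved stays moved. The work goes in short steps, Python scripts to look and compute and a tool call to move; the robot and the scene stay as the last step left them, time stands still between calls to the robot, and variables do not carry over. Pictures are saved under pics/ and viewed, at most 11 in all, crops included, and the job is handed in when it is done.

Besides the shell and the picture viewer there is one more tool, called after "Call:" as name(argument=value, ...) on one line, values as JSON. jog_arm: Moves the arm, as the interface text tells. Its arguments: {"type":"object","properties":{"motion":{"type":"string"},"gripper":{"type":"number"}},"required":["motion"]}

```bash
mkdir -p pics; python3 - <<'E'
from cell import monitor, viewer, bot
import cv2,numpy as np
for n in("scene","top"):
    cv2.imwrite(f"pics/{n}0.png",viewer.capture(n)[:,:,::-1])
    p=viewer.camera_params(n);print(n,p['vfov'],p['cx'],p['cy'],np.round(p['R'],3).tolist(),np.round(p['t'],3))
s=monitor.state();print(s['time_s'],s['ee_pos'],s['orientation'],s['width'],bot.nose_length)
E
```

```text
scene 47.10141154080426 273.61701965173944 206.3158982482232 [[0.869, 0.496, -0.0], [0.297, -0.521, -0.8], [-0.397, 0.695, -0.599]] [-0.474 -0.103  1.418]
top 43.49401709617127 273.2921817824886 206.49071104216665 [[0.025, -1.0, 0.014], [-0.995, -0.026, -0.094], [0.094, -0.012, -0.995]] [-0.025  0.547  1.332]
0.1 [0.18153209 0.5186511  0.20651899] [ 1.67584113e-01  9.85857247e-01 -9.86887904e-04 -2.81314910e-04] 0.9977644435912614 0.011
```

View pics/top0.png

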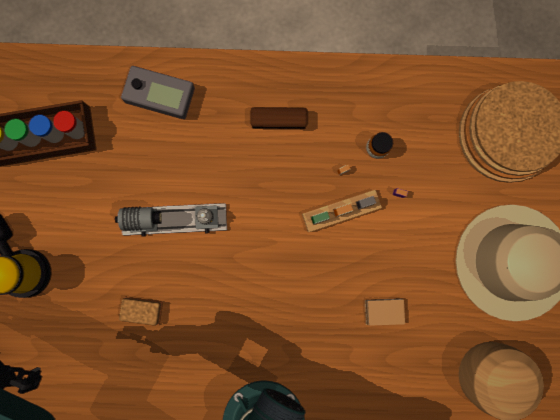

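View pics/scene0.png

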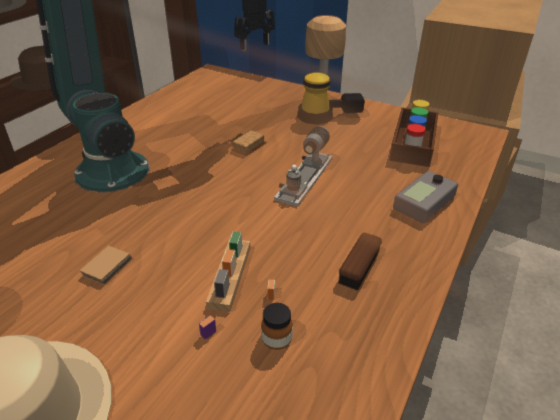

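Amber candidates in the top view: the block in the rack's middle pocket (345,210), the small loose block (345,170) and the purple one (401,192). The jar (380,145) is excluded. I choose the rack block, which is larger and not purple, and will check it in a close crop.

```bash
cat > h.py <<'E'
import numpy as np,cv2
from cell import viewer,monitor,bot
from scipy.spatial.transform import Rotation as Ro
def cast(p,uv,z):
    f=210/np.tan(np.radians(p['vfov']/2));R=np.array(p['R']);t=np.array(p['t'])
    d=R.T@np.array([(uv[0]-p['cx'])/f,(uv[1]-p['cy'])/f,1]);c=-R.T@t
    return c+d*(z-c[2])/d[2]
def proj(p,X):
    f=210/np.tan(np.radians(p['vfov']/2));c=np.array(p['R'])@X+np.array(p['t'])
    return f*c[:2]/c[2]+[p['cx'],p['cy']]
E
python3 - <<'E'
from h import *
im=cv2.imread("pics/top0.png")
a=cv2.resize(im[120:240,295:415],None,fx=5,fy=5,interpolation=cv2.INTER_CUBIC)[:,:]
b=cv2.resize(im[190:250,110:235],None,fx=5,fy=5,interpolation=cv2.INTER_CUBIC)
w=np.zeros((600,795,3),np.uint8)
w[:300,:625]=b
a=cv2.resize(im[155:235,295:415],None,fx=3.75,fy=3.75,interpolation=cv2.INTER_CUBIC)
w[300:600,:450]=a
cv2.imwrite("pics/crop0.png",w)
hsv=cv2.cvtColor(im,cv2.COLOR_BGR2HSV)
p=viewer.camera_params("top")
# rail: grey low saturation
def rect(m,name,z):
    m=cv2.morphologyEx(m.astype(np.uint8),cv2.MORPH_CLOSE,np.ones((5,5)))
    c=max(cv2.findContours(m,0,2)[0],key=cv2.contourArea);r=cv2.minAreaRect(c)
    print(name,np.round(r[0],1),np.round(r[1],1),np.round(r[2],1));
    print(np.round([cast(p,q,z)[:2] for q in cv2.boxPoints(r)],3).tolist())
M=np.zeros(im.shape[:2],bool);M[195:245,112:235]=1
rect(M&(hsv[...,1]<90)&(hsv[...,2]>40),"rail",.012)
M[:]=0;M[185:235,298:386]=1
print(hsv[222,310],hsv[229,330],hsv[210,345],hsv[195,375],hsv[240,340])
rect(M&(hsv[...,2]>150),"rack",.022)
E
```

```text
rail [171.4 219.6] [ 28.1 108.8] 87.2
[[0.534, 0.396], [0.555, 0.115], [0.482, 0.109], [0.461, 0.388]]
[ 15 153 167] [ 13 192 155] [ 14 178 178] [ 15 154 166] [ 13 191 159]
rack [341.5 209.5] [49. 87.] 90.0
[[0.606, -0.074], [0.612, -0.3], [0.484, -0.301], [0.479, -0.076]]
```

View pics/crop0.png

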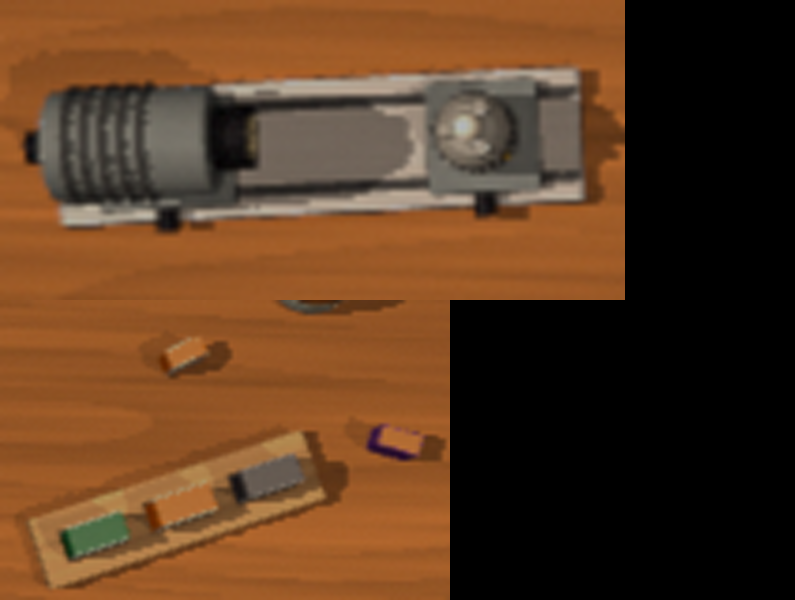

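The crop shows the chosen block as the larger orange one, mid-rack, at crop (183,505). The small loose block is at (185,355) and the purple one at (397,440). In the upper part the dome is at (463,128) and the rail's right end corners are at (578,68) and (583,197).

```bash
python3 - <<'E'
from h import *
p=viewer.camera_params("top")
C=lambda u,v,z:cast(p,(u,v),z)[:2]
r1,r2,r3=C(225.6,203.6,.012),C(226.6,229.4,.012),C(122.4,235,.012)
d=(r3-r2)/np.linalg.norm(r3-r2);print("rail len",np.linalg.norm(r3-r2),"w",np.linalg.norm(r1-r2),"ydir angle",np.arctan2(-d[0],d[1]))
dome=C(202.6,215.6,.088);print("end mid",(r1+r2)/2,"dome",dome, "origin",dome+.055*d)
k=[C(303,213.7,.022),C(375,190.2,.022),C(381.7,207.5,.022),C(308.9,231.5,.022)]
e=k[0]-k[1]+k[3]-k[2];e/=np.linalg.norm(e);print("rack",np.mean(k,0),"yaw",np.arctan2(-e[0],e[1]),np.linalg.norm(k[0]-k[1]),np.linalg.norm(k[1]-k[2]))
print("amber top",C(343.8+.6,209.5,.062))
for n,q in(("green",(320,218)),("grey",(367,202.5))):print(n,C(*q,.062))
s=monitor.state();print(Ro.from_quat(s['orientation']).as_matrix().round(3))
w=viewer.camera_params("wrist");R=Ro.from_quat(s['orientation']).as_matrix();c=-np.array(w['R']).T@w['t'];print("cam in tool",R.T@(c-s['ee_pos']),(R.T@np.array(w['R']).T).round(3),w['vfov'])
E
```

```text
rail len 0.2690146247737694 w 0.06726789482675831 ydir angle 0.07960042804457026
end mid [0.51976128 0.11093911] dome [0.51483889 0.16264655] origin [0.51046549 0.2174724 ]
rack [ 0.54192503 -0.18966146] yaw 0.34247696595543115 0.19760598448183142 0.048126319622746425
amber top [ 0.54143186 -0.18927334]
green [ 0.51841366 -0.12823694]
grey [ 0.56063132 -0.24606329]
[[-0.944  0.33  -0.001]
 [ 0.33   0.944 -0.002]
 [ 0.    -0.002 -1.   ]]
cam in tool [ 7.77544032e-02 -3.93357074e-05 -1.65763243e-01] [[-0.001 -0.952 -0.306]
 [ 1.    -0.001  0.   ]
 [-0.001 -0.306  0.952]] 68.76726159322135
```

Call:
jog_arm(motion="-5.4 -2.8 0 0 0 0;-5.4 -2.8 0 0 0 0;-5.4 -2.8 0 0 0 0;-5.4 -2.8 0 0 0 0;-5.4 -2.8 0 0 0 0;-5.4 -2.8 0 0 0 0;-5.4 -2.8 0 0 0 0;-5.4 -2.8 0 0 0 0", gripper=8.54)

```text
time_s: 1.1
ee_pos: [0.5163, 0.1633, 0.2071]
orientation: [0.168, 0.986, 0.0, -0.0]
wrist_force: [1.5, 0.3, -0.1]
width: 0.997
grip_force: 0.0
```

Call:
jog_arm(motion="0 0 0 0 0 0;0 0 0 0 0 0;0 0 0 0 0 0;0 0 0 0 0 0;0 0 0 0 0 0;0 0 0 0 0 0;0 0 0 0 0 0;0 0 0 0 0 0")

```text
time_s: 2.1
ee_pos: [0.5155, 0.1649, 0.2076]
orientation: [0.168, 0.986, 0.0, 0.0]
wrist_force: [-0.2, -1.2, -0.7]
width: 0.997
grip_force: 0.0
```

```bash
python3 - <<'E'
from h import *
s=monitor.state();w=viewer.camera_params("wrist")
cv2.imwrite("pics/w1.png",viewer.capture("wrist")[:,:,::-1])
print(s['time_s'],s['ee_pos'],s['q'],s['wrist_torque'])
np.save("w1.npy",w,allow_pickle=True)
for X in([.515,.1627,.093],[.515,.1627,.064]):print(proj(w,X))
E
```

```text
2.1 [0.51546021 0.16493735 0.20764845] [ 2.04856806e-01  6.75548332e-02  1.39167262e+00  8.66966235e-05
  1.68230383e+00 -1.02910275e+00] [-0.07577512 -0.06023179  0.00442904]
[274.69564605 197.38496383]
[274.89150862 189.8828316 ]
```

View pics/w1.png

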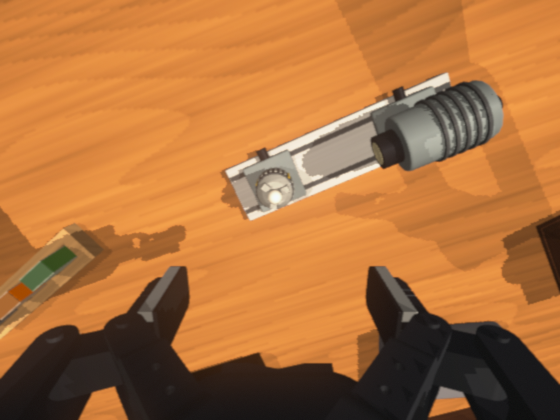

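The wrist view shows the dome at (275,197), just where it was predicted, so the chuck position holds. The rail's far edge runs from (226,170) to (447,73), and the near probe-end corner is at (248,218). I go down on the sleeve.

Call:
jog_arm(motion="-0.1 -0.2 -0 0 0 0;0 0 -0 0 0 0;0 0 3 0 0 0;0 0 3 0 0 0;0 0 3 0 0 0;0 0 3 0 0 0;0 0 3 0 0 0;0 0 1.5 0 0 0")

```text
time_s: 3.15
ee_pos: [0.5146, 0.1624, 0.0406]
orientation: [0.168, 0.986, -0.001, -0.001]
wrist_force: [0.1, 0.2, 0.6]
width: 0.997
grip_force: 0.0
```

```bash
python3 - <<'E'
from h import *
w=np.load("w1.npy",allow_pickle=True).item()
a,b,c=[cast(w,q,.012)[:2] for q in((226,170),(447,73),(248,218))]
d=(b-a)/np.linalg.norm(b-a);n=np.linalg.norm
print(a,b,c,"yaw",np.arctan2(-d[0],d[1]),"w",n(c-a),"len",n(b-a),"endmid",(a+c)/2)
print("dome",cast(w,(274,194),.086))
im=cv2.imread("pics/w1.png");h=cv2.cvtColor(im,cv2.COLOR_BGR2HSV)[165:215,245:305]
m=((h[...,1]<60)&(h[...,2]>150)).astype(np.uint8)
E
```

```text
[0.48510939 0.11132662] [0.4661959  0.37720392] [0.55019262 0.114315  ] yaw 0.07101653787497574 w 0.06515179840076525 len 0.2665491701353513 endmid [0.517651   0.11282081]
dome [0.51339427 0.16250171 0.086     ]
```

Call:
jog_arm(motion="0 0 0 0 0 0;0 0 0 0 0 0;0 0 0 0 0 0;0 0 0 0 0 0;0 0 0 0 0 0;0 0 0 0 0 0;0 0 0 0 0 0;0 0 0 0 0 0", gripper=2)

```text
time_s: 4.15
ee_pos: [0.5171, 0.1618, 0.0452]
orientation: [0.167, 0.986, -0.001, 0.002]
wrist_force: [-1.3, -2.7, 6.5]
width: 0.242
grip_force: 36.1
```

```bash
python3 - <<'E'
from h import *
s=monitor.state();print(s['wrist_torque'],s['wrist_force'],s['grip_force'],s['width'])
E
```

```text
[-0.62583821  0.26498577  0.18331464] [-1.27921166 -2.73093131  6.53172353] 36.120250672101974 0.24206920924147282
```

```bash
python3 - <<'E'
from h import *
im=viewer.capture("scene")[:,:,::-1];w=viewer.capture("wrist")[:,:,::-1]
c=cv2.resize(im[110:215,250:350],(400,420),interpolation=cv2.INTER_CUBIC)
cv2.imwrite("pics/g1.png",np.hstack([c,cv2.resize(w[:, 80:480],(400,420))]))
s=monitor.state();print(s['ee_pos'],s['grip_force'],s['width'],s['wrist_force'],s['wrist_torque'])
E
```

```text
[0.51712498 0.1617796  0.04517488] 36.122466176748276 0.24581641561675793 [-1.14849915 -3.00847085  6.25557628] [-0.57650508  0.28142219  0.12290418]
```

View pics/g1.png

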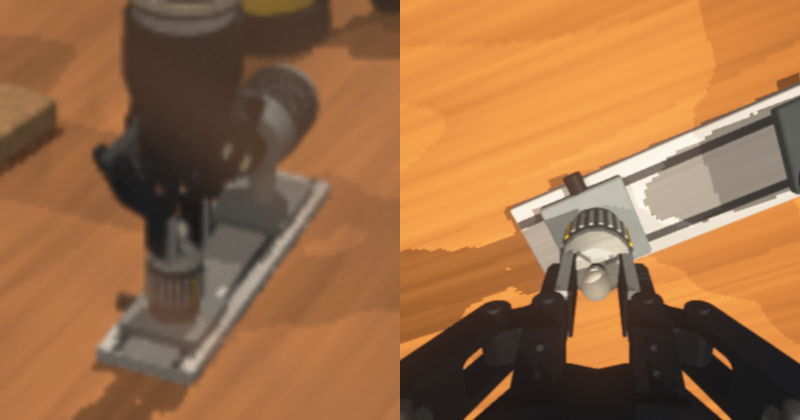

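The fingers have closed on the steel nose, above the sleeve (wrist crop tips near (568,255) and (622,255), with the knurled ring below them at (598,225)). So the tips sit higher than the model says. I check heights against the scene view before correcting.

```bash
python3 - <<'E'
from h import *
p=viewer.camera_params("scene");w=viewer.camera_params("wrist");t=viewer.camera_params("top")
for z in(.0,.034,.064,.078,.093):
    X=np.array([.514,.1625,z]);print(z,"scene",proj(p,X).round(1),"crop",((proj(p,X)-[250,110])*4).round(0),"wristcrop",(proj(w,X)-[80-400,0]).round(0))
s=monitor.state();R=Ro.from_quat(s['orientation']).as_matrix()
for z in(-.06,-.03,-.02,-.01,0,.011):
    X=s['ee_pos']+R@[0,0,z];print("tool z",z,"scenecrop",((proj(p,X)-[250,110])*4).round(0),"wristcrop",[(proj(w,s['ee_pos']+R@[0,y,z])-[-320,0]).round(0).tolist() for y in(-.011,.011)])
E
```

```text
0.0 scene [293.  193.4] crop [172. 334.] wristcrop [597. 218.]
0.034 scene [293.3 183.2] crop [173. 293.] wristcrop [597. 237.]
0.064 scene [293.5 173.9] crop [174. 256.] wristcrop [597. 259.]
0.078 scene [293.7 169.5] crop [175. 238.] wristcrop [596. 272.]
0.093 scene [293.8 164.7] crop [175. 219.] wristcrop [596. 289.]
tool z -0.06 scenecrop [179. 204.] wristcrop [[570.0, 312.0], [624.0, 312.0]]
tool z -0.03 scenecrop [178. 243.] wristcrop [[575.0, 275.0], [619.0, 275.0]]
tool z -0.02 scenecrop [178. 256.] wristcrop [[576.0, 265.0], [618.0, 265.0]]
tool z -0.01 scenecrop [177. 268.] wristcrop [[578.0, 257.0], [617.0, 257.0]]
tool z 0 scenecrop [177. 281.] wristcrop [[579.0, 249.0], [616.0, 249.0]]
tool z 0.011 scenecrop [177. 294.] wristcrop [[580.0, 241.0], [615.0, 241.0]]
```

```bash
python3 - <<'E'
import cv2,numpy as np
a=cv2.imread("pics/scene0.png")[140:210,260:345];a=cv2.resize(a,(425,350),interpolation=cv2.INTER_CUBIC)
b=cv2.imread("pics/w1.png")[150:230,225:300];b=cv2.resize(b,(328,350),interpolation=cv2.INTER_CUBIC)
cv2.imwrite("pics/c2.png",np.hstack([a,b]))
E
```

```text
(no output)
```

View pics/c2.png

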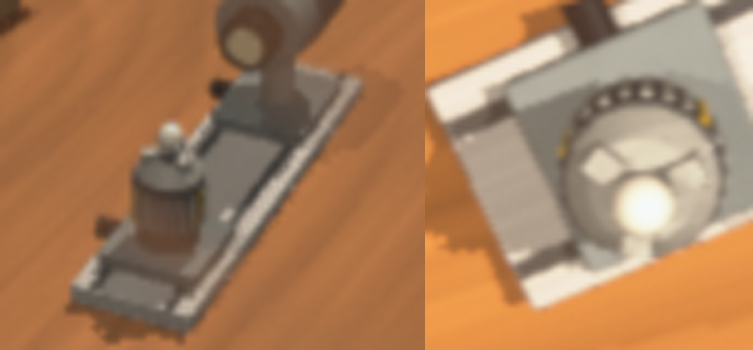

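The dome top in the scene crop, (170,125), fits 93 mm, so the cameras and scene heights agree. The real fingertips therefore lie about 19 mm behind the reported TCP, roughly 29 mm off the documented offset. I open, go 2.8 cm lower and grip again.

Call:
jog_arm(motion="0 0 0 0 0 0;0 0 0 0 0 0;0 0 0 0 0 0;0 0 0 0 0 0;0 0 0 0 0 0;0 0 0 0 0 0;0 0 1 0 0 0;0 0 1 0 0 0", gripper=8.54)

```text
time_s: 5.25
ee_pos: [0.5155, 0.1627, 0.0217]
orientation: [0.168, 0.986, -0.0, -0.0]
wrist_force: [-0.4, 0.3, 0.7]
width: 0.997
grip_force: 0.0
```

Call:
jog_arm(motion="0 0 0.4 0 0 0;0 0 0.4 0 0 0;0 0 0 0 0 0;0 0 0 0 0 0;0 0 0 0 0 0;0 0 0 0 0 0;0 0 0 0 0 0;0 0 0 0 0 0")

```text
time_s: 6.25
ee_pos: [0.5158, 0.1627, 0.0147]
orientation: [0.168, 0.986, 0.0, 0.0]
wrist_force: [-0.4, 0.8, 1.0]
width: 1.0
grip_force: 0.0
```

Call:
jog_arm(motion="0 0 0 0 0 0;0 0 0 0 0 0;0 0 0 0 0 0;0 0 0 0 0 0;0 0 0 0 0 0;0 0 0 0 0 0;0 0 0 0 0 0;0 0 0 0 0 0", gripper=3)

```text
time_s: 7.25
ee_pos: [0.5154, 0.1617, 0.0151]
orientation: [0.168, 0.986, -0.001, -0.0]
wrist_force: [-3.2, -3.8, 6.0]
width: 0.447
grip_force: 60.9
```

```bash
python3 - <<'E'
from h import *
w=viewer.capture("wrist")[:,:,::-1]
im=viewer.capture("scene")[:,:,::-1]
c=cv2.resize(im[110:215,250:350],(400,420),interpolation=cv2.INTER_CUBIC)
cv2.imwrite("pics/g2.png",np.hstack([c,cv2.resize(w[:, 80:480],(400,420))]))
s=monitor.state();print(s['time_s'],s['ee_pos'],s['grip_force'],s['width'],s['wrist_force'],s['wrist_torque'])
E
```

```text
7.35 [0.51541792 0.16171563 0.01511922] 60.89962363243103 0.4505138507468933 [-3.44354151 -3.99149259  5.27531713] [-0.79013217  0.62228579  0.06145797]
```

View pics/g2.png

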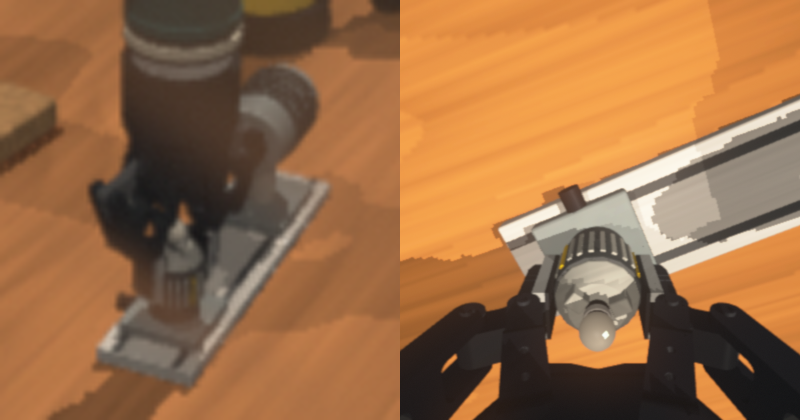

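Both fingers now hold the knurled sleeve (wrist crop (598,280), about 39 mm wide, 61 N). I turn clockwise in measured steps.

Call:
jog_arm(motion="0 0 0 0 0 0.1;0 0 0 0 0 0.1;0 0 0 0 0 0.1;0 0 0 0 0 0.1;0 0 0 0 0 0.1;0 0 0 0 0 0.1;0 0 0 0 0 0.1;0 0 0 0 0 0.1")

```text
time_s: 8.35
ee_pos: [0.5154, 0.1617, 0.0151]
orientation: [0.539, 0.842, -0.001, 0.0]
wrist_force: [-3.5, -4.8, 5.5]
width: 0.448
grip_force: 61.1
```

```bash
cat >st.py <<'E'
from h import *
s=monitor.state();R=Ro.from_quat(s['orientation']).as_matrix();print(s['time_s'],s['ee_pos'].round(4) if hasattr(s['ee_pos'],'round') else s['ee_pos'],"th",np.arctan2(R[1,0],R[0,0]),"T",np.round(s['wrist_torque'],3),"F",np.round(s['wrist_force'],1),"tau6",np.round(s['tau'][5],3),"grip",s['grip_force'],s['width'],"q6",s['q'][5])
E
python3 st.py
```

```text
8.35 [0.5154 0.1617 0.0151] th 2.0023334976441243 T [-0.741  0.654  0.276] F [-3.5 -4.8  5.5] tau6 -0.343 grip 61.14966630935669 0.4477629041827366 q6 -0.23077144227269367
```

Call:
jog_arm(motion="0 0 0 0 0 0.02;0 0 0 0 0 0.02;0 0 0 0 0 0.02;0 0 0 0 0 0.02;0 0 0 0 0 0;0 0 0 0 0 0;0 0 0 0 0 0;0 0 0 0 0 0")

```text
time_s: 9.35
ee_pos: [0.5154, 0.1617, 0.0151]
orientation: [0.571, 0.821, -0.001, 0.0]
wrist_force: [-3.0, -4.5, 5.9]
width: 0.449
grip_force: 61.2
```

```bash
python3 st.py
```

```text
9.35 [0.5154 0.1617 0.0151] th 1.9250950143985381 T [-0.732  0.626  0.138] F [-3.  -4.5  5.9] tau6 0.141 grip 61.17978751659393 0.44921537384086174 q6 -0.15366357011068701
```

Call:
jog_arm(motion="0 0 0 0 0 0.02;0 0 0 0 0 0.02;0 0 0 0 0 0.02;0 0 0 0 0 0.02;0 0 0 0 0 0;0 0 0 0 0 0;0 0 0 0 0 0;0 0 0 0 0 0")

```text
time_s: 10.35
ee_pos: [0.5154, 0.1617, 0.0151]
orientation: [0.604, 0.797, -0.001, 0.0]
wrist_force: [-3.2, -3.5, 5.7]
width: 0.446
grip_force: 61.2
```

```bash
python3 st.py
```

```text
10.35 [0.5154 0.1617 0.0151] th 1.8452106433759918 T [-0.714  0.627  0.184] F [-3.2 -3.5  5.7] tau6 0.18 grip 61.18098199367523 0.44567967975221245 q6 -0.07376054422779658
```

Call:
jog_arm(motion="0 0 0 0 0 0.02;0 0 0 0 0 0.02;0 0 0 0 0 0.02;0 0 0 0 0 0.02;0 0 0 0 0 0;0 0 0 0 0 0;0 0 0 0 0 0;0 0 0 0 0 0")

```text
time_s: 11.35
ee_pos: [0.5153, 0.1617, 0.0151]
orientation: [0.635, 0.772, -0.001, 0.0]
wrist_force: [-3.2, -4.1, 5.3]
width: 0.446
grip_force: 61.2
```

```bash
python3 st.py
```

```text
11.35 [0.5153 0.1617 0.0151] th 1.765352642751394 T [-0.736  0.632  0.2  ] F [-3.2 -4.1  5.3] tau6 0.221 grip 61.18067264556885 0.4463572783554164 q6 0.006127020421764418
```

Torque rises steadily, by about 0.04 N m per 0.08 rad since roughly 0.88 rad of turn, so the jaws are squeezing. One more step, then I let go and rise.

Call:
jog_arm(motion="0 0 0 0 0 0.02;0 0 0 0 0 0.02;0 0 0 0 0 0.02;0 0 0 0 0 0.02;0 0 0 0 0 0;0 0 0 0 0 0;0 0 0 0 0 0;0 0 0 0 0 0")

```text
time_s: 12.35
ee_pos: [0.5153, 0.1626, 0.0151]
orientation: [0.665, 0.747, -0.001, -0.0]
wrist_force: [-4.1, -3.1, 5.0]
width: 0.449
grip_force: 61.3
```

```bash
python3 st.py
```

```text
12.35 [0.5153 0.1626 0.0151] th 1.6868017996456222 T [-0.312  0.646  0.79 ] F [-4.1 -3.1  5. ] tau6 0.805 grip 61.27541720867157 0.4485884224117502 q6 0.08504345966671922
```

Call:
jog_arm(motion="0 0 0 0 0 0;0 0 0 0 0 0;0 0 0 0 0 0;0 0 0 0 0 0;0 0 0 0 0 0;0 0 0 0 0 0;0 0 -2 0 0 0;0 0 -3 0 0 0", gripper=8.54)

```text
time_s: 13.35
ee_pos: [0.5147, 0.1625, 0.0639]
orientation: [0.666, 0.746, -0.001, -0.001]
wrist_force: [0.5, -0.4, -0.4]
width: 0.997
grip_force: 0.0
```

Call:
jog_arm(motion="0 0 -4 0 0 0;0 0 -4 0 0 0;0 0 -4 0 0 0;0 0 -2 0 0 0;0 0 0 0 0 0;0 0 0 0 0 0;0 0 0 0 0 0;0 0 0 0 0 0")

```text
time_s: 14.35
ee_pos: [0.5152, 0.1626, 0.2033]
orientation: [0.666, 0.746, -0.001, -0.001]
wrist_force: [0.0, 0.5, -1.1]
width: 0.998
grip_force: 0.0
```

```bash
python3 st.py
```

```text
14.35 [0.5152 0.1626 0.2033] th 1.6848079696801588 T [ 0.01  -0.043 -0.013] F [ 0.   0.5 -1.1] tau6 0.0 grip 0.0 0.998353308473354 q6 0.08672456790806689
```

```bash
python3 - <<'E'
from h import *
w=viewer.camera_params("wrist");im=viewer.capture("wrist")[:,:,::-1]
c=proj(w,[.5145,.1625,.078]).round().astype(int);print(c)
cv2.imwrite("pics/w2full.png",im)
a=cv2.resize(im[c[1]-35:c[1]+35,c[0]-35:c[0]+35],(420,420),interpolation=cv2.INTER_CUBIC)
o=cv2.imread("pics/w1.png")[155:225,240:310];b=cv2.resize(o,(378,420),interpolation=cv2.INTER_CUBIC)
cv2.imwrite("pics/w2.png",np.hstack([a,b]))
E
```

```text
[276 195]
```

View pics/w2.png

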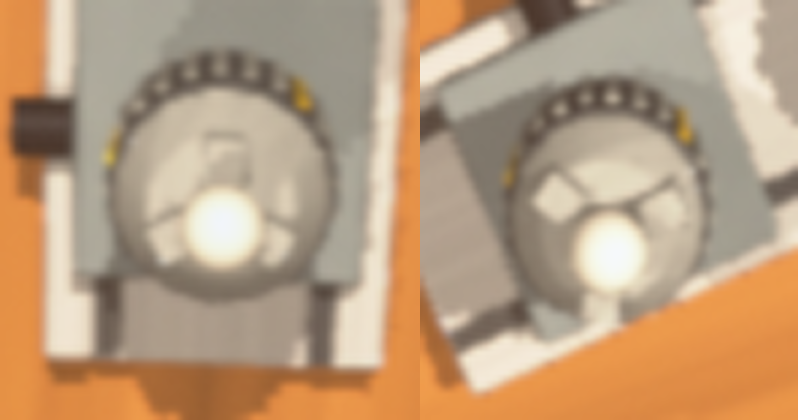

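The jaws have closed in under the dome: they are at (165,240), (225,155) and (280,240) on the left, against wide open on the right. The last torque jump could be squeeze or a finger on the carriage screw (45,125), so I regrip at another angle and test.

Call:
jog_arm(motion="0 0 0 0 0 -0.15;0 0 0 0 0 -0.15;0 0 3 0 0 -0.15;0 0 3.5 0 0 -0.15;0 0 3.5 0 0 0;0 0 3.5 0 0 0;0 0 3.5 0 0 0;0 0 1.6 0 0 0")

```text
time_s: 15.4
ee_pos: [0.514, 0.1624, 0.016]
orientation: [0.415, 0.91, -0.001, -0.002]
wrist_force: [0.0, -0.0, 0.2]
width: 1.0
grip_force: 0.0
```

Call:
jog_arm(motion="0 0 0.1 0 0 0;0 0 0 0 0 0;0 0 0 0 0 0;0 0 0 0 0 0;0 0 0 0 0 0;0 0 0 0 0 0;0 0 0 0 0 0;0 0 0 0 0 0", gripper=3)

```text
time_s: 16.4
ee_pos: [0.5155, 0.1616, 0.0201]
orientation: [0.415, 0.91, -0.001, 0.0]
wrist_force: [-5.1, -3.3, 6.9]
width: 0.449
grip_force: 60.9
```

```bash
python3 st.py
```

```text
16.4 [0.5155 0.1616 0.0201] th 2.285016119805263 T [-0.697  1.039  0.046] F [-5.1 -3.3  6.9] tau6 0.029 grip 60.901259779930115 0.4485809956958944 q6 -0.5133920073949054
```

Call:
jog_arm(motion="0 0 0 0 0 0.02;0 0 0 0 0 0.02;0 0 0 0 0 0;0 0 0 0 0 0;0 0 0 0 0 0;0 0 0 0 0 0;0 0 0 0 0 0;0 0 0 0 0 0")

```text
time_s: 17.4
ee_pos: [0.5155, 0.1616, 0.0201]
orientation: [0.433, 0.901, -0.001, 0.0]
wrist_force: [-5.1, -3.5, 6.8]
width: 0.442
grip_force: 61.0
```

```bash
python3 st.py
```

```text
17.4 [0.5155 0.1616 0.0201] th 2.2452036872317302 T [-0.775  0.962  0.091] F [-5.1 -3.5  6.8] tau6 0.094 grip 60.97521722316742 0.4418518904176957 q6 -0.4735267580179391
```

Call:
jog_arm(motion="0 0 0 0 0 0.03;0 0 0 0 0 0.03;0 0 0 0 0 0;0 0 0 0 0 0;0 0 0 0 0 0;0 0 0 0 0 0;0 0 0 0 0 0;0 0 0 0 0 0")

```text
time_s: 18.4
ee_pos: [0.5155, 0.1616, 0.0201]
orientation: [0.46, 0.888, -0.001, 0.0]
wrist_force: [-5.4, -4.2, 6.3]
width: 0.443
grip_force: 61.0
```

```bash
python3 st.py
```

```text
18.4 [0.5155 0.1616 0.0201] th 2.185031237767426 T [-0.76   0.955  0.026] F [-5.4 -4.2  6.3] tau6 0.066 grip 60.981667041778564 0.4425262046667247 q6 -0.41342722239215557
```

The marks on the knurl stayed in the same place in the tool view, so the sleeve turned with the gripper, about 1.12 plus 0.1 rad in all. That is past the contact point for any start angle. I release, rise and go over the rack.

Call:
jog_arm(motion="0 0 0 0 0 0;0 0 0 0 0 0;0 0 0 0 0 0;0 0 0 0 0 0;0 0 -2 0 0 0;0 0 -5 0 0 0;0 0 -6 0 0 0.09;0 0 -5 0 0 0.09", gripper=8.54)

```text
time_s: 19.4
ee_pos: [0.516, 0.1628, 0.2001]
orientation: [0.539, 0.842, 0.001, 0.001]
wrist_force: [1.4, 0.2, -0.7]
width: 0.999
grip_force: 0.0
```

Call:
jog_arm(motion="0 0 0 0 0 0.09;-4.9 -1.3 0 0 0 0;-4.9 -1.3 0 0 0 0;-4.9 -1.3 0 0 0 0;-4.9 -1.3 0 0 0 0;-4.9 -1.3 0 0 0 0;-4.9 -1.3 0 0 0 0;-4.7 -1.4 0 0 0 0")

```text
time_s: 20.4
ee_pos: [0.5442, -0.191, 0.1975]
orientation: [0.576, 0.818, 0.0, 0.0]
wrist_force: [0.3, -1.2, 0.1]
width: 1.003
grip_force: 0.0
```

Call:
jog_arm(motion="0 0 0 0 0 0;0 0 0 0 0 0;0 0 0 0 0 0;0 0 0 0 0 0;0 0 0 0 0 0;0 0 0 0 0 0;0 0 0 0 0 0;0 0 0 0 0 0")

```text
time_s: 21.4
ee_pos: [0.5441, -0.1894, 0.1976]
orientation: [0.576, 0.818, 0.0, -0.0]
wrist_force: [0.0, -0.2, 0.7]
width: 1.0
grip_force: 0.0
```

```bash
python3 st.py; python3 - <<'E'
from h import *
w=viewer.camera_params("wrist");im=viewer.capture("wrist")[:,:,::-1];np.save("w3.npy",w,allow_pickle=True)
cv2.imwrite("pics/w3f.png",im)
c=proj(w,[.5415,-.1893,.062]).round().astype(int);print(c)
x0,y0=max(c[0]-90,0),max(c[1]-75,0);print(x0,y0)
cv2.imwrite("pics/w3.png",cv2.resize(im[y0:y0+135,x0:x0+180],None,fx=4.4,fy=4.4,interpolation=cv2.INTER_CUBIC))
E
```

```text
21.4 [ 0.5441 -0.1894  0.1976] th 1.9147202876643012 T [-0.03   0.03   0.006] F [ 0.  -0.2  0.7] tau6 0.0 grip 0.0 1.0003667936509377 q6 -0.7772643610575319
[274 191]
184 116
```

View pics/w3.png

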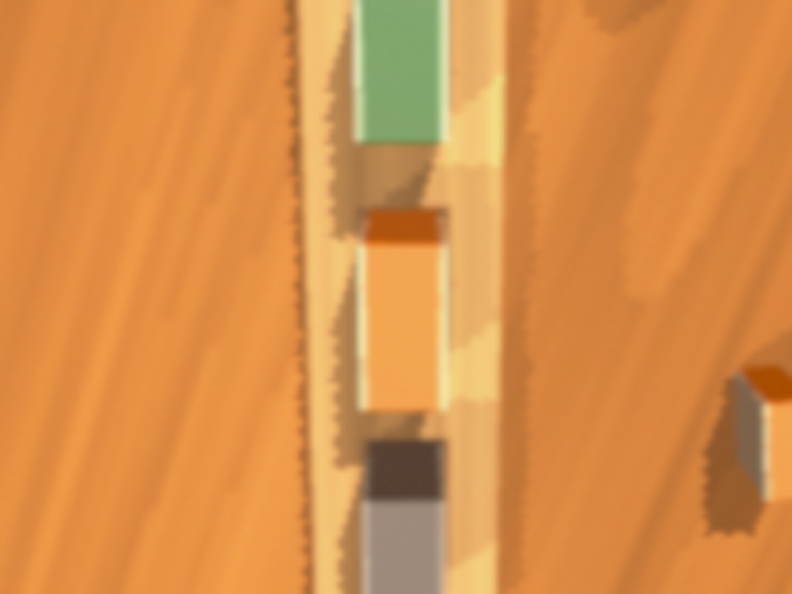

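The amber block's top sits at crop centre (402,326), or pixel (275.4,190.1). It is square to the tool, with its frosted sides left and right and nothing in the fingers' way.

```bash
python3 - <<'E'
from h import *
w=np.load("w3.npy",allow_pickle=True).item();s=monitor.state();R=Ro.from_quat(s['orientation']).as_matrix()
X=cast(w,(275.4,190.1),.062);print(X,R.T@(X-s['ee_pos']))
a,b=[cast(w,(184+u/4.4,116+v/4.4),.062) for u,v in((402,243),(402,410))];print(np.linalg.norm(a-b))
E
```

```text
[ 0.54234095 -0.18801478  0.062     ] [ 0.00182283 -0.00123002  0.13556306]
0.039508765592764596
```

Call:
jog_arm(motion="0.2 -0.1 2 0 0 0;0 0 3 0 0 0;0 0 3 0 0 0;0 0 3 0 0 0;0 0 3 0 0 0;0 0 2.5 0 0 0;0 0 2 0 0 0;0 0 0 0 0 0")

```text
time_s: 22.45
ee_pos: [0.5409, -0.1871, 0.0105]
orientation: [0.576, 0.818, -0.0, -0.002]
wrist_force: [-0.7, -0.5, -0.4]
width: 1.001
grip_force: 0.0
```

Call:
jog_arm(motion="0 0 0 0 0 0;0 0 0 0 0 0;0 0 0 0 0 0;0 0 0 0 0 0;0 0 0 0 0 0;0 0 0 0 0 0;0 0 0 0 0 0;0 0 0 0 0 0", gripper=0.8)

```text
time_s: 23.45
ee_pos: [0.5428, -0.188, 0.0134]
orientation: [0.576, 0.818, 0.0, 0.0]
wrist_force: [-1.9, -0.8, 5.5]
width: 0.226
grip_force: 59.1
```

```bash
python3 st.py; python3 - <<'E'
from h import *
w=viewer.camera_params("wrist");cv2.imwrite("pics/w4.png",viewer.capture("wrist")[:,:,::-1]);np.save("w4.npy",w,allow_pickle=True)
E
```

```text
23.45 [ 0.5428 -0.188   0.0134] th 1.914845540787499 T [-0.005  0.296  0.051] F [-1.9 -0.8  5.5] tau6 0.031 grip 59.12524938583374 0.22591350369655114 q6 -0.776024434245842
```

Held at 19 mm width and 59 N. I lift and turn to the rail's yaw.

Call:
jog_arm(motion="0 0 -1 0 0 0;0 0 -2 0 0 0;0 0 -3 0 0 0;0 0 -3 0 0 0;0 0 -3 0 0 0.05;0 0 -3 0 0 0.1;0 0 0 0 0 0.08;0 0 0 0 0 0.04")

```text
time_s: 24.5
ee_pos: [0.5428, -0.1876, 0.163]
orientation: [0.681, 0.732, 0.0, 0.0]
wrist_force: [-0.3, -0.2, -1.1]
width: 0.223
grip_force: 58.6
```

Call:
jog_arm(motion="3 0 0 0 0 0;4.5 0 0 0 0 0;5 0 0 0 0 0;5 0 0 0 0 0;5 0 0 0 0 0;5 0 0 0 0 0;5 0 0 0 0 0;4 0 0 0 0 0")

```text
time_s: 25.5
ee_pos: [0.5149, 0.1784, 0.1624]
orientation: [0.68, 0.733, 0.0, -0.0]
wrist_force: [0.1, -0.5, -0.7]
width: 0.22
grip_force: 58.6
```

Call:
jog_arm(motion="2.5 0 0 0 0 0;1.5 -0.1 0 0 0 0;0 0 0 0 0 0;0 0 0 0 0 0;0 0 0 0 0 0;0 0 0 0 0 0;0 0 0 0 0 0;0 0 0 0 0 0")

```text
time_s: 26.5
ee_pos: [0.5116, 0.2159, 0.1626]
orientation: [0.681, 0.733, 0.0, 0.0]
wrist_force: [-0.1, 0.5, -1.3]
width: 0.221
grip_force: 58.6
```

```bash
python3 st.py; python3 - <<'E'
from h import *
s=monitor.state();R=Ro.from_quat(s['orientation']).as_matrix()
print((R.T@(np.array([.5105,.2172,.0624])-s['ee_pos'])).round(4))
w=viewer.camera_params("wrist");im=viewer.capture("wrist")[:,:,::-1];cv2.imwrite("pics/w5.png",im);np.save("w5.npy",w,allow_pickle=True)
E
```

```text
26.5 [0.5116 0.2159 0.1626] th 1.644552983190665 T [0.063 0.042 0.032] F [-0.1  0.5 -1.3] tau6 -0.0 grip 58.620829582214355 0.22059621617247216 q6 0.2233946874706001
[ 0.0014 -0.001   0.1002]
```

View pics/w5.png

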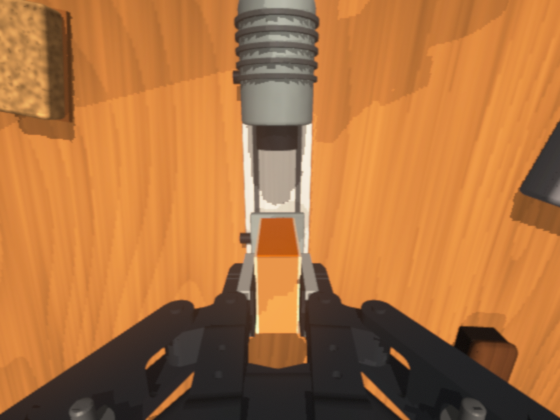

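The block hangs upright between the pads with its top front edge at row 255, columns 257–301. The rail (columns 244–311) and lamp (241–313) are centred just behind it, and the yaw looks true. I check the lateral offset with numbers.

```bash
python3 - <<'E'
from h import *
w=np.load("w5.npy",allow_pickle=True).item();s=monitor.state();R=Ro.from_quat(s['orientation']).as_matrix()
im=cv2.imread("pics/w5.png").astype(int);h=cv2.cvtColor(im.astype(np.uint8),cv2.COLOR_BGR2HSV)
L=[]
for v in(140,160,180,200):
    u=np.where(h[v,200:350,1]<110)[0]+200;u=(u.min()+u.max())/2;X=cast(w,(u+.0,v),.012);t=R.T@(X-s['ee_pos']);L.append(t[:2]);print(v,u,t.round(4))
for v in(100,115):
    u=np.where(h[v,200:350,1]<90)[0]+200;print("lamp",v,u.min(),u.max(),(R.T@(cast(w,((u.min()+u.max())/2,v),.086)-s['ee_pos'])).round(4))
print("slope",np.polyfit(*np.array(L).T,1))
# block top near centre
for v in(265,280,300):
    u=np.where((h[v,245:312,1]>90)&(h[v,245:312,2]>190))[0]+245;print("blk",v,u.min(),u.max(),(R.T@(cast(w,((u.min()+u.max())/2,v),.2114)-s['ee_pos'])).round(4))
print("lens y tool", (R.T@(cast(w,(277,124),.116)-s['ee_pos'])).round(4))
E
```

```text
140 276.5 [0.0502 0.     0.1506]
160 276.5 [ 0.03   -0.      0.1506]
180 277.0 [0.0091 0.0005 0.1506]
200 277.0 [-0.0128  0.0005  0.1506]
lamp 100 241 311 [ 0.0858 -0.0002  0.0766]
lamp 115 242 311 [0.0752 0.0001 0.0766]
slope [-0.00872846  0.00039537]
blk 265 257 298 [ 0.0157  0.0006 -0.0488]
blk 280 256 296 [ 0.0084 -0.     -0.0488]
blk 300 256 297 [-0.0016  0.0002 -0.0488]
lens y tool [0.0698 0.0005 0.0466]
```

Call:
jog_arm(motion="0.1 0 1 0 0 0;0 0 2 0 0 0;0 0 2 0 0 0;0 0 2 0 0 0;0 0 1.5 0 0 0;0 0 1 0 0 0;0 0 0.5 0 0 0;0 0 0 0 0 0")

```text
time_s: 27.55
ee_pos: [0.5116, 0.2171, 0.0626]
orientation: [0.68, 0.733, 0.0, -0.0]
wrist_force: [0.7, -0.7, -0.0]
width: 0.22
grip_force: 58.6
```

Call:
jog_arm(motion="0 0 0 0 0 0;0 0 0 0 0 0;0 0 0 0 0 0;0 0 0 0 0 0;0 0 0 0 0 0;0 0 0 0 0 0;0 0 0 0 0 0;0 0 0 0 0 0")

```text
time_s: 28.55
ee_pos: [0.5115, 0.217, 0.0626]
orientation: [0.68, 0.733, 0.0, -0.0]
wrist_force: [0.3, -0.0, -0.4]
width: 0.225
grip_force: 58.6
```

```bash
python3 st.py; python3 - <<'E'
from h import *
p=viewer.camera_params("scene");im=viewer.capture("scene")[:,:,::-1]
a=im[100:220,240:360];cv2.imwrite("pics/s6.png",cv2.resize(a,None,fx=5,fy=5,interpolation=cv2.INTER_CUBIC))
for z in(.061,.086,.111):print(z,(proj(p,[.5105,.2172,z])-[240,100])*5)
# amber mask centroid in scene
h=cv2.cvtColor(np.ascontiguousarray(a),cv2.COLOR_BGR2HSV)
E
```

```text
28.55 [0.5115 0.217  0.0626] th 1.6447928833684267 T [0.006 0.016 0.056] F [ 0.3 -0.  -0.4] tau6 0.0 grip 58.62061142921448 0.2246483532879805 q6 0.22519970049520105
0.061 [308.19938171 325.33521372]
0.086 [309.77574392 286.31533258]
0.111 [311.3884643  246.39547305]
```

View pics/s6.png

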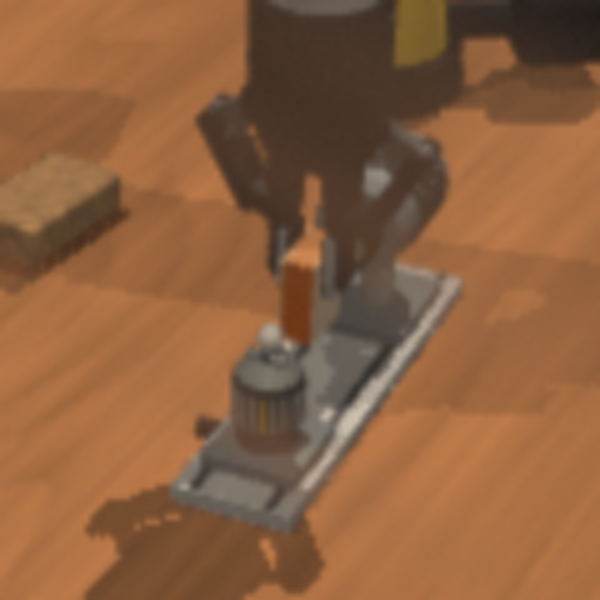

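The scene crop shows the amber window at columns 282–315, rows 263–342, as expected for a centred block. It is clear of the dome at (270,337), and the probe stands upright. I hand the job in.

```bash
python3 -c "
from cell import workorder;print(workorder.sign_off())"
```

```text
the job is handed in; nothing more can be done
None
```

I handed the job in at about 29 s: the probe is clamped in the chuck, and the amber standard is held upright in the middle of the light path by its frosted faces. The sign-off gave no verdict, and I judged jaw tightness from the sleeve's turn (about 1.2 rad) and the pictures, not from a measured force.

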